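# Bare circuit board off the bench edge and onto the sloped inspection stand

### The arm

A 6-joint arm with a two-finger parallel gripper is mounted at the origin on the work surface. World frame = base frame: x ahead of the robot, y to its left, z up, the work surface at z = 0. Lengths are in mm, angles in rad, forces in N, time in s.
With the tool pointing down it reaches from about 350 to 875 mm from the base axis. Payload 4.2 kg.
Tool frame: the origin (TCP) lies midway between the tips of the shut fingers; the grasp point (between the pads) lies 19 mm behind it; z points along the fingers, y is the line along which they close (so a half turn about z gives the same grasp; the last joint's range is limited). The gripper opens to 85 mm and grips with 20 to 120 N. Pads are 22 mm wide; open, the fingers measure 114 mm over their backs; the gripper's body (76 mm by 85 mm) begins 54 mm behind the grasp point. The pads swing forward as they close: fully open they stand 13 mm farther back than shut.
Start: joints at [-0.968, 0.385, 0.008, 0, -1.194, -0.259], TCP at [210.682, -588.398, 231.312] pointing down, gripper open.
Joint ranges: [-3.14, 3.14], [-1.21, 2.06], [-1.07, 1.41], [-3.16, 2.05], [-2.99, -0.16], [-3.1, 3.1]. Speed limits (rad/s): [2.79, 2.79, 3.14, 3.14, 3.14, 3.14].

### API

Orientations are given as a unit quaternion [x, y, z, w].
In Python, from bench import arm, eyes, nets gives the robot as it stands.
- The arm moves only by the tool apply_moves, never from a script. Its arguments are lists of equal length, an entry for each row: "delta_rot": the turn, a rotation vector about the tool's x, y, z as a fraction of full scale, a list of three; "xyz": the shift along the tool's x, y, z as a fraction of full scale, a list of three; "hand": the gripper command: -1 is fully open, 1 is shut, values between are in proportion. In form: {"delta_rot": [[ax, ay, az], ...], "xyz": [[dx, dy, dz], ...], "hand": [hand, ...]}. A call has 1 to 20 rows; each row shifts and turns the commanded pose from where the row before left it, along the tool's axes as they then stand; what a row does not reach is not made up. Full scale, the value 1, is 0.025 m for a shift and 6 degrees for a turn. A row lasts 1/12 s, in which the tool goes at most 41.7 mm and 7.16 degrees, less where a joint would pass 70% of its speed; a pose out of reach is approached as far as the arm can. A call with a number of a shift or a turn outside -1 to 1 is refused whole. A call with a gripper value outside its range is refused whole. The fingers move at their own pace and stop on an object; the grip force is fixed at half the most. Time passes only in rows, so rows that do not move let the fingers close. It gives the time, the measured TCP pose, the force, the opening and the grip force at its end, in the units of the state.
- arm.read_state(): the state, without advancing time (a new reading comes with each control period).
- eyes.get_image(name): name is "scene" or "side" or "wrist"; returns a dict with "frame" (420x560x3 uint8, red, green, blue), "range_z" (420x560 float32, mm along the optical axis (not along the pixel's ray), 0 where there is no reading), "camera_matrix" (3x3 intrinsics, pixels), "R" (3x3) and "t" (3): a world point X has camera coordinates R X + t; the wrist camera has in their place "hand_eye" (4x4, takes a point from camera to tool coordinates, whose origin is the TCP and whose axes are the flange's). Camera axes: x right, y down, z forward; pixel columns grow to the right and rows downward; lengths in mm; the calibration is good to about 2 mm. A picture is of the moment at which its call begins: read the wrist's pose just before it.
- arm.job_done(): hands the job in; it is judged then, once.
Trained networks look in a picture, given as the dict that the camera call returned (one of the last four; its "shot" number tells which), for a name from the list of things; names that differ only in an ending like _2 or _b are one class to them, and where a whole thing is asked for, a point or a joint stands for the part that bears it (a point fixed in the world has none). Each returns a list of dicts, best first, with "score" (0 to 1); they miss things now and then, are a little off and sometimes report something else, mostly with a low value. They report only what shows in the picture. A call takes as long as a camera call. They do not tell look-alikes from the thing itself.
- nets.look_for(name, picture): "bbox" ([left, top, right, bottom] in pixels, round what is visible of it).
- nets.masks_of(name, picture): "region" (420x560 bool, what is visible of it) and "bbox" ([left, top, right, bottom] in pixels, round what is visible of it).
The state is a dict: "clock": time; "joints": joint angles; "joint_vel": joint speeds; "joint_efforts": joint torques, N m; "position": TCP position; "ee_rot": TCP orientation; "contact_force": force on the tool from outside, world axes, zero at the start; "wrist_torque": the same for the moment, N m; "gripper_width": finger opening in mm; "grasp_force": force on a finger pad.
Only numpy, scipy, OpenCV 4.12 (cv2) and the standard library are available. Lean on these libraries where they do the work, as an engineer would, in place of code of your own. Each camera call takes 0.05 s, during which the arm holds its last target. There are 200 camera calls.

### The job

Slide the bare green circuit board across the bench to the front edge (the long edge away from the robot) until one end overhangs, flat, far enough to be picked up there. Pick it up, lay it lengthwise on the upper part of the sloping white rails of the inspection stand and let go, so that it slides down by itself and comes to rest flat on both rails, square against the blue stop. Leave the multimeter and the other loose things on the bench where they are.

Things in the scene. Friction and masses are not known exactly. Their poses are not given: they have to be found in the camera images.
- board_center (a point): Centre (half-way up) of the bare circuit board: rigid green plate with gold contacts, 160 mm long (x), 60 mm wide (y), 2 mm thick (z), 45 g, first flat on the bench, x roughly away from the robot. Too thin to grip while it lies wholly on the bench. Slippery on bench and rails (friction about 0.3); fingertips pressed on it with 5 to 15 N drag it along.
- board_front (a point): Middle of the board's short edge with the row of gold contacts, half-way up its thickness: 80 mm along +x from the board's centre. This end starts towards the bench's front edge.
- board_back (a point): Middle of the board's other short edge, half-way up: 80 mm along -x from the board's centre.
- bench_edge (a point): A point on the top corner line of the bench's front edge (dark edge band), at bench height z = 0. The edge is straight and runs along y; the bench lies on its -x side, free space on its +x side; the bench top is 30 mm thick. Where the edge lies in x differs from run to run.
- stand: The fixed inspection stand: flat aluminium base plate 195 mm (x) by 100 mm (y) by 6 mm, carrying the two rails on uprights. Origin on the bench at the middle of the stand, x horizontally uphill, z up. It may stand on the left or on the right.
- rails: Sloping track of the stand: two parallel white rails 215 mm long, 40 mm over their outer sides, 30 deg from level; free space beside them. Origin: rails' top plane at the stop's uphill face, mid-way, 45 mm above the bench. x up the slope (away from robot), y across, z square out of the rails. Blue stop bar: x -6 to 0, 80 mm wide, 12 mm above the rails. A board resting on it: centre x 80, z 1 mm.
- multimeter: Bystander: red hand-held multimeter lying flat, 185 x 88 x 47 mm, loose. Origin at the centre of its underside.
- screwdriver: Bystander: screwdriver lying on the bench, 190 mm long, loose. Origin under its middle.
- module: Bystander: whitish translucent plug-in circuit module with a black foot, 76 x 56 x 56 mm, loose. Origin at the centre of its underside.
- solder_reel: Bystander: reel of solder wire lying flat, 62 mm across and 38 mm high, loose. Origin at the centre of its underside.
- plug_tray: Bystander: grey open tray with white bridging plugs, 120 x 90 x 32 mm, loose. Origin at the centre of its underside.
There are look-alikes about, which are no part of the job. Leave any red look-alike of the part that bears board_center alone.

How it is judged (in metres and radians):
On the way, in this order (a step that is already met when the one before it is completed fails the run):
1. the board lies flat on the bench with one end at least 25 mm out over the front edge (x of any of board_front, board_back in the frame of bench_edge above 0.025 m and angle between board_center's own z axis and vertical below 0.05 rad and height (world z) of board_center between -0.003 and 0.005 m), for 0.2 s.
2. the board is let go lying on the rails, with its lower end still at least 10 mm up the slope from the stop (contact force between the fingers and board below 0.02 N and x of board_center in the frame of rails between 0.09 and 0.21 m and z of board_center in the frame of rails between -0.003 and 0.012 m and angle between the z axis of board_center and the z axis of rails, either way round below 0.15 rad and angle between the x axis of board_center and the x axis of rails, either way round below 0.25 rad).
At the end, for the whole second after the job is handed in: The board lies at rest and flat on both rails (within 3 degrees), its lower end against the stop (centre within 5 mm of its seated place along the slope, 15 mm across), its long side along the rails within 7 degrees (x of board_center in the frame of rails between 0.075 and 0.086 m and y of board_center in the frame of rails between -0.015 and 0.015 m and z of board_center in the frame of rails between -0.002 and 0.004 m and angle between the z axis of board_center and the z axis of rails, either way round below 0.05 rad and angle between the x axis of board_center and the x axis of rails, either way round below 0.12 rad and linear speed of board below 0.01 m/s); the robot touches nothing.
It fails at once if the board was dropped: let go in the air more than about 20 mm over the rails (contact force between anything else and board below 0.001 N and height (world z) of board_center above 0.05 m and z of board_center in the frame of rails above 0.02 m).
It fails at once if one of the other loose things was shifted by more than 20 mm (distance of any of multimeter, screwdriver, module, solder_reel, plug_tray from where it was at the start of the episode above 0.02 m).
It also fails if it takes over 54 s, if anything falls off the work surface, if the arm or the gripper's body presses on something with over 40 N, if the wrist force passes 120 N, or if a joint passes its speed limit or range.

## Working session

There is one attempt and no reset: what is moved stays moved. The work goes in short steps, Python scripts to look and compute and a tool call to move; the robot and the scene stay as the last step left them, time stands still between calls to the robot, and variables do not carry over. Pictures are saved under pics/ and viewed, at most 10 in all, crops included, and the job is handed in when it is done.

Besides the shell and the picture viewer there is one more tool, called after ">>>" as a command line: name --argument value ..., lists and objects as JSON in quotes. apply_moves: Moves the arm, as the interface text tells. Its arguments: {"type":"object","properties":{"delta_rot":{"type":"array"},"xyz":{"type":"array"},"hand":{"type":"array"}},"required":["delta_rot","xyz","hand"]}

```bash
mkdir -p pics; cat > h.py <<'E'
import numpy as np, cv2
from scipy.spatial.transform import Rotation as Rn
from bench import arm, eyes, nets
def cloud(p):
    K=np.array(p["camera_matrix"]);z=p["range_z"].astype(float)
    v,u=np.mgrid[:420,:560]
    c=np.stack([(u-K[0,2])/K[0,0]*z,(v-K[1,2])/K[1,1]*z,z],-1)
    if "R" in p: w=(c-np.array(p["t"]))@np.array(p["R"])
    else:
        s=arm.read_state(); H=np.array(p["hand_eye"])
        w=(c@H[:3,:3].T+H[:3,3])@Rn.from_quat(s["ee_rot"]).as_matrix().T+np.array(s["position"])
    w[z==0]=np.nan
    return w
def save(p,n): cv2.imwrite(f"pics/{n}.png",p["frame"][:,:,::-1])
E
cat > a.py <<'E'
from h import *
print(arm.read_state())
ims=[]
for n in ["scene","side"]:
    p=eyes.get_image(n); ims.append(p["frame"]); w=cloud(p)
    np.save(n,w); np.save(n+"_rgb",p["frame"])
    for k in ["board_center","rails","stand","multimeter","screwdriver","module","solder_reel","plug_tray"]:
        for r in nets.masks_of(k,p)[:3]:
            q=w[r["region"]]; q=q[~np.isnan(q[:,0])]
            if len(q): print(n,k,round(r["score"],2),np.round(r["bbox"]),np.round(np.median(q,0)),np.round(np.percentile(q,2,0)),np.round(np.percentile(q,98,0)))
cv2.imwrite("pics/a0.png",ims[0][:,:,::-1]);cv2.imwrite("pics/a1.png",ims[1][:,:,::-1])
E
python3 a.py
```

```text
{'clock': 0.0, 'joints': array([-9.68344655e-01,  3.85531319e-01,  6.61301020e-03, -5.09345793e-04,
       -1.19403029e+00, -2.58590873e-01]), 'joint_vel': array([-2.68687516e-03,  4.29365440e-06,  3.06367897e-04,  1.14600498e-03,
        4.03589645e-04,  2.50829941e-04]), 'joint_efforts': array([ 5.26047425e-04, -3.92287660e+01,  1.88409108e+01,  4.18636233e+00,
       -4.60029056e-03, -2.75207334e-06]), 'position': array([ 210.5106025 , -587.84184538,  230.23029015]), 'ee_rot': array([-1.70991933e-01,  9.85271813e-01,  1.07672472e-03, -2.34010023e-04]), 'contact_force': array([-0.2488181 , -0.88121936,  0.33883165]), 'wrist_torque': array([ 0.03621434, -0.02814515, -0.00429944]), 'grasp_force': 0.0, 'gripper_width': 85.38410894189111}
scene board_center 0.81 [254. 206. 304. 240.] [441.  20.   1.] [359. -16.  -4.] [515.  55.   5.]
scene board_center 0.65 [419. 260. 431. 297.] [497. 450.  21.] [440. 436.   3.] [538. 463.  27.]
scene board_center 0.61 [152. 136. 196. 160.] [ 250. -472.    1.] [ 212. -549.   -4.] [ 289. -398.    5.]
scene rails 0.91 [146. 162. 207. 181.] [ 450. -290.  
[... 1509 characters left out ...]
side screwdriver 0.81 [251. 342. 318. 351.] [478. 452.  24.] [355. 436.   7.] [530. 466.  30.]
side screwdriver 0.2 [277. 128. 292. 145.] [ 462. -450.   49.] [ 425. -494.    9.] [ 506. -431.   60.]
side module 0.8 [277. 128. 292. 139.] [ 462. -450.   50.] [ 425. -494.    9.] [ 507. -431.   60.]
side solder_reel 0.87 [332. 284. 352. 307.] [271. 283.  40.] [240. 250.   4.] [297. 305.  46.]
side solder_reel 0.57 [317. 157. 346. 189.] [ 273. -252.   20.] [ 227. -319.    3.] [ 321. -188.   38.]
side solder_reel 0.16 [254. 130. 315. 169.] [ 457. -311.   87.] [ 358. -463.    3.] [ 576. -275.  150.]
side plug_tray 0.57 [317. 158. 346. 191.] [ 274. -253.   20.] [ 224. -319.    2.] [ 324. -189.   38.]
```

View pics/a0.png

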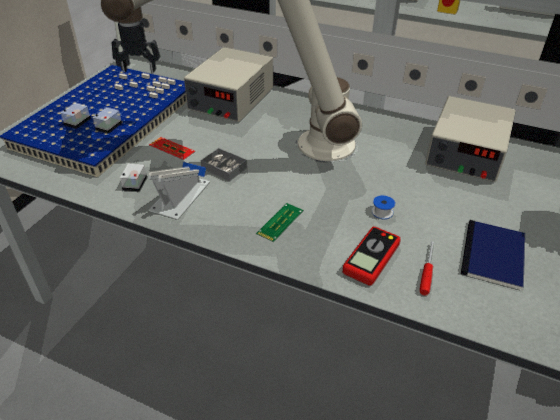

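View pics/a1.png

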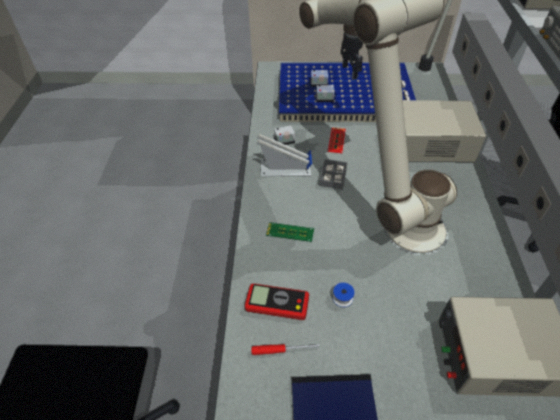

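The scene camera shows the green board at about (280,222), the red look-alike at (172,148), the stand on the right at (178,190) and the multimeter at (372,255). The side camera agrees. Next come precise poses.

```bash
cat > b.py <<'E'
from h import *
for n in ["scene","side"]:
    w=np.load(n+".npy"); f=np.load(n+"_rgb.npy").astype(int)
    r,g,b=f[...,0],f[...,1],f[...,2]
    m=(g>r+25)&(g>b+15)&(np.abs(w[...,0]-437)<110)&(np.abs(w[...,1]-20)<70)&(np.abs(w[...,2])<15)
    q=w[m]; (c,s,a)=cv2.minAreaRect(q[:,:2].astype(np.float32)); print(n,"board",len(q),c,s,a,np.median(q[:,2]))
    # edge
    for y0 in (-150,-50,20,100,180):
        e=w[(np.abs(w[...,1]-y0)<15)&(np.abs(w[...,2]-(5 if n=="side" else 0))<6)]; e=e[e[:,0]<800]
        print(" edge",y0,np.round(np.sort(e[:,0])[-5:],1), end="")
    print()
    m=(w[...,0]>330)&(w[...,0]<620)&(w[...,1]>-370)&(w[...,1]<-240)
    bl=w[m&(b>r+50)&(b>g+25)]; print(" blue",len(bl),np.round(np.percentile(bl,[3,50,97],axis=0),1).tolist())
    q=w[m&(w[...,2]>40)]
    # top plane by ransac: slope ~30deg
    rng=np.random.default_rng(0);best=(0,)
    for _ in range(2000):
        t=q[rng.choice(len(q),3,False)]; nn=np.cross(t[1]-t[0],t[2]-t[0]); L=np.linalg.norm(nn)
        if L<1: continue
        nn/=L; nn*=np.sign(nn[2])
        if abs(nn[2]-.866)>.06: continue
        i=np.abs((q-t[0])@nn)<2.5
        if i.sum()>best[0]: best=(i.sum(),i)
    p=q[best[1]]; c=p.mean(0); nn=np.linalg.svd(p-c)[2]; print(" rails",len(q),best[0],c.round(1),nn.round(3).tolist())
    print(" rect",cv2.minAreaRect(p[:,:2].astype(np.float32)), np.percentile(p,[1,99],axis=0).round(0).tolist())
E
python3 b.py
python3 - <<'E'
import numpy as np,cv2
f=np.load("scene_rgb.npy")[140:260,130:310];g=np.load("side_rgb.npy")[110:190,235:355]
a=cv2.resize(f,(600,400),interpolation=3);b=cv2.resize(g,(300,200),interpolation=3)
cv2.imwrite("pics/c0.png",np.vstack([a,np.hstack([b,b*0])])[:,:,::-1])
E
```

```text
scene board 708 (434.65899658203125, 20.145410537719727) (62.67059326171875, 163.1637725830078) 81.08072662353516 0.6695773116291335
 edge -150 [621.3 621.3 623.4 623.5 624. ] edge -50 [621.  621.1 621.7 622.2 623.7] edge 20 [621.3 621.3 622.  622.3 622.5] edge 100 [622.1 622.1 622.1 622.3 622.5] edge 180 [620.3 620.6 621.1 621.4 621.7]
 blue 134 [[360.9, -345.5, 32.0], [367.4, -295.8, 46.2], [377.3, -268.3, 54.0]]
 rails 1065 181 [ 460.2 -303.    95.6] [[0.874, 0.043, 0.484], [0.063, -0.998, -0.026], [-0.482, -0.053, 0.875]]
 rect ((461.7906494140625, -302.3146057128906), (197.03915405273438, 77.0788803100586), 2.8575942516326904) [[363.0, -344.0, 42.0], [559.0, -273.0, 150.0]]
side board 597 (429.69171142578125, 22.46451759338379) (65.27061462402344, 151.822021484375) 81.52517700195312 5.079855228063076
 edge -150 [616.9 617.1 618.  618.2 618.8] edge -50 [617.8 618.1 618.2 619.  619.3] edge 20 [615.8 616.3 617.6 618.1 618.8] edge 100 [615.5 616.2 617.2 618.3 618.8] edge 180 [615.6 616.3 616.8 616.8 618.4]
 blue 42 [[355.2, -365.4, 1.5], [362.3, -291.6, 53.8], [372.0, -268.1, 59.8]]
 rails 921 179 [ 464.7 -303.3  100.6] [[-0.855, -0.01, -0.518], [0.028, -0.999, -0.027], [0.517, 0.037, -0.855]]
 rect ((462.1876220703125, -297.84844970703125), (187.50753784179688, 74.90310668945312), 5.501888751983643) [[368.0, -333.0, 43.0], [556.0, -273.0, 155.0]]
```

View pics/c0.png

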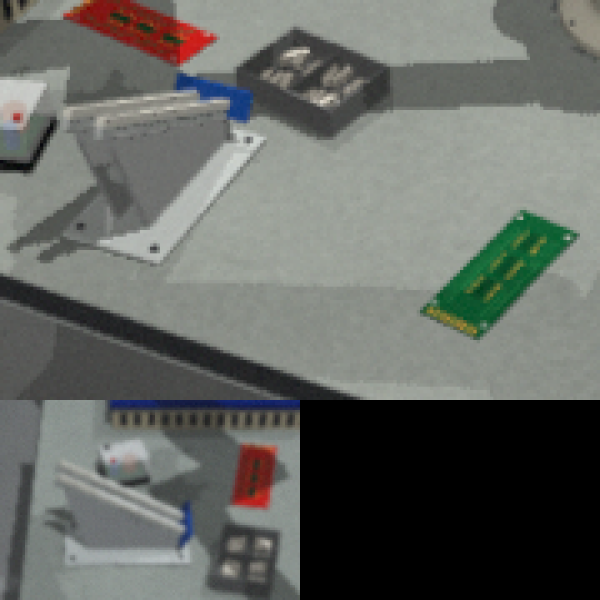

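The scene camera shows white rails rising away from the robot, with the blue stop at the robot end. The edge is at x≈620, and the board centre is at about (435,20), yawed about -9°. On the way over I'll look at the stand with the wrist camera.

>>> apply_moves --delta_rot '[[0,0,0],[0,0,0],[0,0,0],[0,0,0],[0,0,0],[0,0,0],[0,0,0],[0,0,0],[0,0,0],[0,0,0],[0,0,0],[0,0,0],[0,0,0]]' --xyz '[[-0.9,0.69,-0.4],[-0.9,0.69,-0.4],[-0.9,0.69,-0.4],[-0.9,0.69,-0.4],[-0.9,0.69,-0.4],[-0.9,0.69,-0.4],[-0.9,0.69,-0.4],[-0.9,0.69,-0.4],[-0.9,0.69,-0.4],[-0.9,0.69,-0.4],[-0.9,0.69,-0.4],[-0.9,0.69,-0.4],[0,0,0]]' --hand '[0,0,0,0,0,0,0,0,0,0,0,0,0]'

```text
clock: 1.98
position: [397.6, -300.2, 353.8]
ee_rot: [-0.173, 0.985, -0.001, 0.002]
contact_force: [-0.1, 0.7, 0.4]
gripper_width: 42.6
grasp_force: 0.0
```

```bash
cat >> h.py <<'E'
import json
def log():
    s=arm.read_state(); open("log.txt","a").write(json.dumps([list(s["joints"]),list(s["position"]),list(s["ee_rot"])])+"\n"); return s
def rails(w,f,z0=0):
    f=f.astype(int);r,g,b=f[...,0],f[...,1],f[...,2]
    m=(w[...,0]>330)&(w[...,0]<620)&(w[...,1]>-370)&(w[...,1]<-240)
    bl=w[m&(b>r+50)&(b>g+25)&(w[...,2]>40)]; print(" blue",len(bl),np.round(np.percentile(bl,[2,50,98],axis=0),1).tolist())
    q=w[m&(w[...,2]>40)]; rng=np.random.default_rng(0);best=(0,)
    for _ in range(2000):
        t=q[rng.choice(len(q),3,False)]; nn=np.cross(t[1]-t[0],t[2]-t[0]); L=np.linalg.norm(nn)
        if L<1: continue
        nn/=L; nn*=np.sign(nn[2])
        if abs(nn[2]-.866)>.06: continue
        i=np.abs((q-t[0])@nn)<2
        if i.sum()>best[0]: best=(i.sum(),i)
    p=q[best[1]]; c=p.mean(0); v=np.linalg.svd(p-c,full_matrices=False)[2]; print(" rails",len(q),best[0],c.round(1),v.round(3).tolist())
    print(" rect",cv2.minAreaRect(p[:,:2].astype(np.float32)), np.percentile(p,[1,99],axis=0).round(0).tolist())
    return p
E
python3 - <<'E'
from h import *
s=log(); print({k:np.round(s[k],3).tolist() for k in ["clock","joints","position","ee_rot","gripper_width"]})
p=eyes.get_image("wrist"); print(np.round(p["hand_eye"],3).tolist())
w=cloud(p); np.save("wr",w); np.save("wr_rgb",p["frame"]); save(p,"w1"); rails(w,p["frame"])
E
```

```text
{'clock': 1.983, 'joints': [-0.32, 0.097, -0.073, 0.0, -1.396, -0.902], 'position': [397.634, -300.202, 353.809], 'ee_rot': [-0.173, 0.985, -0.001, 0.002], 'gripper_width': 42.647}
[[0.001, -0.95, -0.313, 80.54], [1.0, 0.001, -0.0, -0.581], [0.0, -0.313, 0.95, -142.631], [0.0, 0.0, 0.0, 1.0]]
 blue 494 [[355.0, -347.8, 40.7], [360.5, -309.4, 51.9], [368.3, -272.0, 54.8]]
 rails 41235 6938 [ 384.6 -303.1  435. ] [[0.322, -0.946, 0.031], [-0.775, -0.245, 0.582], [0.544, 0.212, 0.812]]
 rect ((392.5593566894531, -303.510986328125), (30.421768188476562, 127.43035888671875), 18.06981658935547) [[364.0, -364.0, 420.0], [412.0, -248.0, 441.0]]
```

View pics/w1.png

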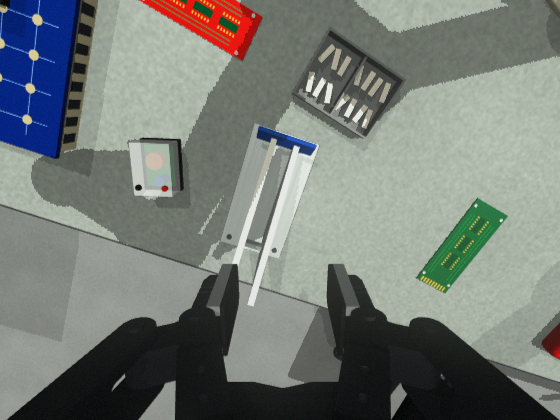

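The wrist view shows the stand at (270,200) with the blue stop at (287,140), the rails running down to (252,300), and the board at (462,245). It's all in one frame, so I'll measure from it.

```bash
python3 - <<'E'
from h import *
w=np.load("wr.npy");f=np.load("wr_rgb.npy").astype(int)
w2=w.copy(); w2[w[...,2]>200]=np.nan
r,g,b=f[...,0],f[...,1],f[...,2]
ok=np.isfinite(w2[...,0])
m=ok&(f.min(-1)>165)&(w2[...,2]>48)&(np.abs(w2[...,1]+305)<50)&(w2[...,0]>330)
q=w2[m]; c=q.mean(0); v=np.linalg.svd(q-c,full_matrices=False)[2]; print("rails",len(q),c.round(1),v.round(3).tolist(),np.percentile(q,[1,99],axis=0).round(0).tolist(),cv2.minAreaRect(q[:,:2].astype(np.float32)))
# slope by robust: z vs x
print(np.polyfit(q[:,0],q[:,2],1), np.rad2deg(np.arctan(np.polyfit(q[:,0],q[:,2],1)[0])))
bl=w2[ok&(b>r+40)&(b>g+20)&(np.abs(w2[...,1]+305)<60)&(w2[...,2]>35)&(w2[...,0]>340)]
print("stop",cv2.minAreaRect(bl[:,:2].astype(np.float32)),np.percentile(bl,[2,50,98],axis=0).round(1).tolist())
m=(g>r+25)&(g>b+15)&(np.abs(w2[...,0]-437)<110)&(np.abs(w2[...,1]-20)<70)&(np.abs(w2[...,2])<15)
bd=w2[m]; print("board",cv2.minAreaRect(bd[:,:2].astype(np.float32)),np.median(bd[:,2]))
fl=w2[(np.abs(w2[...,2])<8)]
for y0 in (-420,-200,-150,-120): 
    e=fl[np.abs(fl[:,1]-y0)<10]; 
    if len(e): print("edge",y0,np.sort(e[:,0])[-5:].round(1), np.median(e[:,2]).round(1))
E
```

```text
rails 1689 [ 462.5 -303.4   99.4] [[0.866, 0.066, 0.496], [0.066, -0.998, 0.017], [0.496, 0.018, -0.868]] [[376.0, -327.0, 50.0], [549.0, -285.0, 150.0]] ((462.17535400390625, -306.4188537597656), (180.701171875, 40.027679443359375), 1.718433141708374)
[   0.57074197 -164.56104952] 29.715216782491275
stop ((363.33892822265625, -309.6017150878906), (15.817280769348145, 79.63337707519531), 1.9787535667419434) [[355.2, -348.0, 35.8], [361.6, -310.3, 51.1], [370.8, -272.0, 54.7]]
board ((432.3185729980469, 19.97552490234375), (64.38533782958984, 161.93214416503906), 80.83745574951172) 0.8800216203431432
edge -420 [615.8 616.  616.2 616.5 616.6] -0.9
edge -200 [615.4 616.1 616.2 616.5 617. ] -0.8
edge -150 [615.8 616.1 616.9 617.2 617.5] -0.8
edge -120 [537.5 538.  538.3 538.4 539.6] -0.7
```

>>> apply_moves --delta_rot '[[0,0,0.5],[0,0,0.5],[0,0,0.5],[0,0,0.5],[0,0,0.5],[0,0,0.5],[0,0,0.5],[0,0,0.5],[0,0,0.5],[0,0,0]]' --xyz '[[0,0,0],[0,0,0],[0,0,0],[0,0,0],[0,0,0],[0,0,0],[0,0,0],[0,0,0],[0,0,0],[0,0,0]]' --hand '[0,0,0,0,0,0,0,0,0,0]'

```text
clock: 2.87
position: [394.5, -303.0, 350.8]
ee_rot: [0.065, 0.998, 0.0, -0.0]
contact_force: [0.2, -0.3, 0.2]
gripper_width: 43.0
grasp_force: 0.0
```

```bash
python3 - <<'E'
from h import *
s=log(); print({k:np.round(s[k],4).tolist() for k in ["clock","joints","position","ee_rot","gripper_width"]})
print(Rn.from_quat(s["ee_rot"]).as_matrix().round(3))
E
```

```text
{'clock': 2.8667, 'joints': [-0.328, 0.0995, -0.0772, -0.0001, -1.3951, -1.3722], 'position': [394.4712, -303.0103, 350.8491], 'ee_rot': [0.0647, 0.9979, 0.0002, -0.0005], 'gripper_width': 43.0211}
[[-0.992  0.129 -0.001]
 [ 0.129  0.992  0.   ]
 [ 0.001  0.    -1.   ]]
```

>>> apply_moves --delta_rot '[[0,0,0.26],[0,0,0],[0,0,0],[0,0,0],[0,0,0],[0,0,0],[0,0,0],[0,0,0],[0,0,0],[0,0,0],[0,0,0],[0,0,0],[0,0,0],[0,0,0],[0,0,0]]' --xyz '[[0.02,0.93,0.7],[0.02,0.93,0.7],[0.02,0.93,0.7],[0.02,0.93,0.7],[0.02,0.93,0.7],[0.02,0.93,0.7],[0.02,0.93,0.7],[0.02,0.93,0.7],[0.02,0.93,0.7],[0.02,0.93,0.7],[0.02,0.93,0.7],[0.02,0.93,0.7],[0.02,0.93,0.7],[0.02,0.93,0.7],[0,0,0]]' --hand '[0.5,0.5,0.5,0.5,0.5,0.5,0.5,0.5,0.5,0.5,0.5,0.5,0.5,0.5,0.5]'

```text
clock: 4.12
position: [436.7, 21.8, 103.5]
ee_rot: [0.075, 0.997, -0.001, -0.002]
contact_force: [-1.1, -0.5, -1.2]
gripper_width: 21.4
grasp_force: 0.0
```

```bash
cat >> h.py <<'E'
def board(w,f,c,R=120,zlo=-15,zhi=15):
    f=f.astype(int);r,g,b=f[...,0],f[...,1],f[...,2]
    m=(g>r+25)&(g>b+15)&(np.hypot(w[...,0]-c[0],w[...,1]-c[1])<R)&(w[...,2]>zlo)&(w[...,2]<zhi)
    q=w[m]; 
    print("board",len(q),cv2.minAreaRect(q[:,:2].astype(np.float32)),np.median(q,0).round(1), "x",np.percentile(q[:,0],[1,99]).round(1)); return q
E
python3 - <<'E'
from h import *
s=log(); print({k:np.round(s[k],4).tolist() for k in ["clock","joints","position","ee_rot","gripper_width"]})
p=eyes.get_image("wrist"); w=cloud(p); save(p,"w2"); board(w,p["frame"],(433,20))
E
```

```text
{'clock': 4.1167, 'joints': [0.4236, 0.2199, -0.6078, -0.0007, -0.7481, -2.1448], 'position': [436.6641, 21.7777, 103.5092], 'ee_rot': [0.0754, 0.9972, -0.001, -0.0023], 'gripper_width': 21.3875}
board 13572 ((434.4112854003906, 18.44464874267578), (61.219627380371094, 160.65090942382812), 80.91541290283203) [415.8  20.6   3.2] x [354.9 507.8]
```

View pics/w2.png

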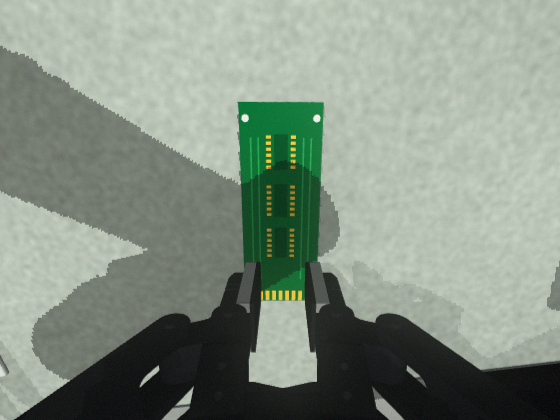

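The wrist view shows the board at (280,200), centred between the fingers, with the gold contacts at (280,295). Fine. I'll descend.

>>> apply_moves --delta_rot '[[0,0,0],[0,0,0],[0,0,0],[0,0,0],[0,0,0],[0,0,0],[0,0,0]]' --xyz '[[0,-0.13,0.92],[0,0,0.92],[0,0,0.92],[0,0,0.92],[0,0,0.12],[0,0,0],[0,0,0]]' --hand '[0.5,0.5,0.5,0.5,0.5,0.5,0.5]'

```text
clock: 4.75
position: [438.1, 16.8, 12.3]
ee_rot: [0.077, 0.997, 0.0, 0.001]
contact_force: [0.3, 0.3, 1.1]
gripper_width: 21.3
grasp_force: 0.0
```

>>> apply_moves --delta_rot '[[0,0,0],[0,0,0],[0,0,0]]' --xyz '[[0,0,0.16],[0,0,0],[0,0,0]]' --hand '[0.5,0.5,0.5]'

```text
clock: 5.0
position: [437.7, 17.2, 8.1]
ee_rot: [0.077, 0.997, 0.0, 0.001]
contact_force: [-0.3, 0.8, -0.2]
gripper_width: 21.2
grasp_force: 0.0
```

>>> apply_moves --delta_rot '[[0,0,0],[0,0,0],[0,0,0]]' --xyz '[[0,0,0.12],[0,0,0.08],[0,0,0]]' --hand '[0.5,0.5,0.5]'

```text
clock: 5.25
position: [437.2, 17.1, 2.2]
ee_rot: [0.077, 0.997, 0.0, 0.0]
contact_force: [0.2, 0.7, -0.0]
gripper_width: 21.3
grasp_force: 0.0
```

>>> apply_moves --delta_rot '[[0,0,0],[0,0,0]]' --xyz '[[0,0,0.06],[0,0,0]]' --hand '[0.5,0.5]'

```text
clock: 5.42
position: [437.3, 17.1, 2.1]
ee_rot: [0.077, 0.997, -0.0, 0.0]
contact_force: [-4.1, 0.8, 15.6]
gripper_width: 21.5
grasp_force: 7.9
```

>>> apply_moves --delta_rot '[[0,0,0],[0,0,0],[0,0,0],[0,0,0],[0,0,0],[0,0,0]]' --xyz '[[0,0,-0.01],[-0.2,0,0],[-0.3,0,0],[-0.3,0,0],[-0.2,0,0],[0,0,0]]' --hand '[0.5,0.5,0.5,0.5,0.5,0.5]'

```text
clock: 5.92
position: [463.3, 13.3, 2.1]
ee_rot: [0.077, 0.997, 0.0, 0.001]
contact_force: [-0.9, -1.4, 8.4]
gripper_width: 21.7
grasp_force: 4.6
```

```bash
python3 - <<'E'
from h import *
s=log(); print(s["position"])
for n in ["scene","side","wrist"]:
    p=eyes.get_image(n); w=cloud(p); board(w,p["frame"],(458,15),R=150)
E
```

```text
[463.26571669  13.25849927   2.12502671]
board 460 ((461.3271789550781, 15.826332092285156), (61.66624069213867, 159.33270263671875), 81.22374725341797) [486.7  19.1   0.5] x [385.7 537.2]
board 347 ((456.2698974609375, 21.395050048828125), (61.68332290649414, 151.98570251464844), 80.87146759033203) [432.6  27.1   4.9] x [381.2 530.1]
board 28537 ((455.97662353515625, 16.34925079345703), (61.648746490478516, 152.6476287841797), 81.03656005859375) [425.2  17.8   2.1] x [379.6 525.4]
```

The board follows the fingers without slipping. Continuing the drag.

>>> apply_moves --delta_rot '[[0,0,0],[0,0,0],[0,0,0],[0,0,0],[0,0,0],[0,0,0],[0,0,0],[0,0,0]]' --xyz '[[-0.2,0,0],[-0.4,0,0],[-0.4,0,0],[-0.4,0,0],[-0.4,0,0],[-0.4,0,0],[-0.2,0,0],[0,0,0]]' --hand '[0.5,0.5,0.5,0.5,0.5,0.5,0.5,0.5]'

```text
clock: 6.73
position: [523.2, 3.9, 2.2]
ee_rot: [0.077, 0.997, 0.0, 0.001]
contact_force: [1.3, -2.1, 6.8]
gripper_width: 21.1
grasp_force: 3.2
```

>>> apply_moves --delta_rot '[[0,0,0],[0,0,0],[0,0,0],[0,0,0],[0,0,0],[0,0,0],[0,0,0]]' --xyz '[[-0.2,0,0],[-0.4,0,0],[-0.4,0,0],[-0.4,0,0],[-0.4,0,0],[-0.2,0,0],[0,0,0]]' --hand '[0.5,0.5,0.5,0.5,0.5,0.5,0.5]'

```text
clock: 7.32
position: [572.6, -3.8, 2.2]
ee_rot: [0.077, 0.997, 0.0, 0.001]
contact_force: [0.5, -1.4, 5.7]
gripper_width: 21.0
grasp_force: 2.8
```

```bash
python3 - <<'E'
from h import *
s=log(); print(s["position"])
for n in ["scene","side","wrist"]:
    p=eyes.get_image(n); w=cloud(p); board(w,p["frame"],(570,0),R=150)
    if n!="wrist":
        for y0 in (-120,-60,60):
            e=w[(np.abs(w[...,1]-y0)<15)&(np.abs(w[...,2]-(5 if n=="side" else 0))<6)]; e=e[e[:,0]<800]
            print(" edge",y0,np.round(np.sort(e[:,0])[-5:],1), end="")
E
```

```text
[572.57574201  -3.84176547   2.16759031]
board 524 ((571.2803955078125, -1.7412872314453125), (64.44609832763672, 162.73988342285156), 81.47427368164062) [597.2   3.2   0.7] x [496.5 647.8]
 edge -120 [620.8 621.4 621.5 621.7 624.2] edge -60 [620.6 621.  621.2 622.1 622.3] edge 60 [621.  621.7 621.9 622.8 624. ]board 273 ((567.6209106445312, 4.510185241699219), (64.86534881591797, 156.8705291748047), 85.29100799560547) [526.9  13.5   4.8] x [489.  637.9]
 edge -120 [497.5 497.6 500.5 500.8 501.2] edge -60 [617.1 617.2 617.8 618.8 619.1] edge 60 [617.1 617.6 618.2 618.2 619.2]board 28555 ((564.7183227539062, -0.4539947509765625), (61.58876037597656, 151.64437866210938), 81.1918716430664) [534.2   0.9   2. ] x [488.8 634.5]
```

>>> apply_moves --delta_rot '[[0,0,0],[0,0,0],[0,0,0],[0,0,0],[0,0,0],[0,0,0]]' --xyz '[[-0.2,0,0.01],[-0.4,0,0],[-0.4,0,0],[-0.32,0,0],[0,0,0],[0,0,0]]' --hand '[0.5,0.5,0.5,0.5,0.5,0.5]'

```text
clock: 7.97
position: [605.3, -8.9, 2.2]
ee_rot: [0.077, 0.997, 0.0, 0.002]
contact_force: [1.1, -1.6, 6.0]
gripper_width: 21.3
grasp_force: 2.9
```

>>> apply_moves --delta_rot '[[0,0,0],[0,0,0],[0,0,0],[0,0,0],[0,0,0],[0,0,0],[0,0,0],[0,0,0],[0,0,0],[0,0,0]]' --xyz '[[0,0,-0.2],[0,0,-0.8],[0,0,-1],[0,0,-1],[0,0,-1],[0,0,-1],[0,0,-1],[0,0,-1],[0,0,-1],[0,0,0]]' --hand '[0.5,0.5,0,-1,-1,-1,-1,-1,-1,-1]'

```text
clock: 8.8
position: [605.5, -8.6, 206.5]
ee_rot: [0.077, 0.997, 0.001, 0.005]
contact_force: [-0.1, 0.8, 0.9]
gripper_width: 85.4
grasp_force: 0.0
```

```bash
python3 - <<'E'
from h import *
s=log(); print(s["position"],s["joints"])
for n in ["scene","side","wrist"]:
    p=eyes.get_image(n); w=cloud(p); board(w,p["frame"],(603,-8),R=150)
    if n=="wrist":
        e=w[(np.abs(w[...,1]-80)<50)&(np.abs(w[...,2])<6)];print(np.sort(e[:,0])[-8:])
E
cat log.txt | cut -c1-200
```

```text
[605.53361863  -8.57371108 206.50446976] [ 2.53721969e-01  3.65102621e-01 -8.71958456e-02  1.85184121e-03
 -1.10914237e+00 -1.97892514e+00]
board 881 ((600.8665161132812, -7.618465423583984), (66.85360717773438, 163.17140197753906), 80.4838638305664) [603.5  -5.    0.7] x [525.5 674.6]
board 562 ((599.5316162109375, -5.702899932861328), (65.06550598144531, 157.2405548095703), 81.48648834228516) [593.1  -1.3   4.9] x [523.4 672.5]
board 7945 ((600.364990234375, -6.602359771728516), (61.274810791015625, 159.54232788085938), 81.099853515625) [589.1  -5.2   0.7] x [521.2 674.9]
[617.35011565 617.40277494 617.45904212 617.46679301 617.47593931
 617.47978624 617.50243331 617.57225045]
[[-0.3200757501979698, 0.09681436398840788, -0.07321505437502879, 0.0001520255517619656, -1.3955008709021097, -0.902344613596951], [397.63438180667964, -300.2024394139697, 353.80938728040553], [-0.173
[[-0.32799903924616414, 0.09949237583166393, -0.07720940357102296, -7.556399282299773e-05, -1.3950501069077161, -1.3722058730399544], [394.4711710788607, -303.0103267635463, 350.8491052466832], [0.064
[[0.4236417223316431, 0.2199197448764913, -0.6078030150317772, -0.0007273387498244028, -0.7481264757145079, -2.1448294174408224], [436.6641077189933, 21.777706885503047, 103.50916187931895], [0.075391
[[0.38105165611971015, 0.43462937789188644, -0.6516517933875191, 0.001299705205550799, -0.4829906352264471, -2.1068634126641266], [463.2657166856118, 13.258499274180085, 2.125026706889143], [0.0768565
[[0.2766238398047701, 0.5582043612313203, -0.3794051329222504, 0.0015479637991468696, -0.630613826583345, -2.0025435877494773], [572.5757420110255, -3.8417654661787934, 2.16759030634666], [0.076861227
[[0.25372196939569697, 0.3651026206973432, -0.08719584563002673, 0.0018518412074314185, -1.10914236603655, -1.9789251387014843], [605.5336186293919, -8.573711084447238, 206.5044697646727], [0.07671854
```

Board centre is now at about (601,-7) with the edge at x≈618, so the overhang is about 62 mm. Next I flip the wrist half a turn so the camera faces outward, then tilt the tool to point along -y.

>>> apply_moves --delta_rot '[[0,0,-1],[0,0,-1],[0,0,-1],[0,0,-1],[0,0,-1],[0,0,-1],[0,0,-1],[0,0,-1],[0,0,-1],[0,0,-1],[0,0,-1],[0,0,-1],[0,0,-1],[0,0,-1],[0,0,-1],[0,0,-1],[0,0,-1],[0,0,-1],[0,0,-1],[0,0,-1]]' --xyz '[[0,0,-0.1],[0,0,-0.1],[0,0,-0.1],[0,0,-0.1],[0,0,-0.1],[0,0,-0.1],[0,0,-0.1],[0,0,-0.1],[0,0,-0.1],[0,0,-0.1],[0,0,-0.1],[0,0,-0.1],[0,0,-0.1],[0,0,-0.1],[0,0,-0.1],[0,0,-0.1],[0,0,-0.1],[0,0,-0.1],[0,0,-0.1],[0,0,-0.1]]' --hand '[0,0,0,0,0,0,0,0,0,0,0,0,0,0,0,0,0,0,0,0]'

```text
clock: 10.62
position: [602.1, -8.8, 248.5]
ee_rot: [0.826, -0.563, -0.002, 0.002]
contact_force: [0.4, -0.2, 0.3]
gripper_width: 42.2
grasp_force: 0.0
```

>>> apply_moves --delta_rot '[[0,0,-1],[0,0,-1],[0,0,-1],[0,0,-1],[0,0,-1],[0,0,-1],[0,0,-1],[0,0,-1],[0,0,-1],[0,0,-1],[-1,0,0],[-1,0,0],[-1,0,0],[-1,0,0],[-1,0,0],[0,0,0]]' --xyz '[[0,0,0],[0,0,0],[0,0,0],[0,0,0],[0,0,0],[0,0,0],[0,0,0],[0,0,0],[0,0,0],[0,0,0],[0,0,0],[0,0,0],[0,0,0],[0,0,0],[0,0,0],[0,0,0]]' --hand '[0,0,0,0,0,0,0,0,0,0,0,0,0,0,0,0]'

```text
clock: 11.95
position: [601.9, -7.2, 246.0]
ee_rot: [0.962, -0.071, -0.024, 0.262]
contact_force: [-0.7, 0.7, -1.5]
gripper_width: 42.8
grasp_force: 0.0
```

```bash
python3 - <<'E'
from h import *
s=log(); print({k:np.round(s[k],4).tolist() for k in ["clock","joints","position"]})
print(Rn.from_quat(s["ee_rot"]).as_matrix().round(3))
E
```

```text
{'clock': 11.95, 'joints': [0.4496, 0.4289, -0.1448, 0.4392, -1.3472, 0.7974], 'position': [601.8612, -7.2119, 245.9673]}
[[ 0.989 -0.125 -0.083]
 [-0.15  -0.853 -0.501]
 [-0.009  0.507 -0.862]]
```

>>> apply_moves --delta_rot '[[-1,0,0],[-1,0,0],[-1,0,0],[-1,0,0],[-1,0,0],[-1,0,0],[-1,0,0],[-1,0,0],[-1,0,0],[-1,0,0],[0,0,0]]' --xyz '[[0,0,0],[0,0,0],[0,0,0],[0,0,0],[0,0,0],[0,0,0],[0,0,0],[0,0,0],[0,0,0],[0,0,0],[0,0,0]]' --hand '[0,0,0,0,0,0,0,0,0,0,0]'

```text
clock: 12.87
position: [602.0, -10.0, 245.7]
ee_rot: [0.702, -0.051, -0.059, 0.707]
contact_force: [-0.1, -0.0, -1.6]
gripper_width: 42.5
grasp_force: 0.0
```

```bash
cat > st.py <<'E'
from h import *
s=log(); print({k:np.round(s[k],3).tolist() for k in ["clock","joints","position","contact_force","gripper_width","grasp_force"]})
R=Rn.from_quat(s["ee_rot"]).as_matrix(); print(R.round(3).tolist())
E
cat > go.py <<'E'
# usage: go.py x y z  tx(3) tz(3): print tool-frame shift in units and rotation units towards target frame
import sys
from h import *
a=list(map(float,sys.argv[1:])); s=log(); R=Rn.from_quat(s["ee_rot"]).as_matrix(); p=np.array(s["position"])
z=np.array(a[6:9]);z/=np.linalg.norm(z); x=np.array(a[3:6]); x-=z*(x@z); x/=np.linalg.norm(x)
T=np.c_[x,np.cross(z,x),z]
print("shift units, tool now",(R.T@(np.array(a[:3])-p)/25).round(3),"tool then",(T.T@(np.array(a[:3])-p)/25).round(3))
print("rot units",(np.rad2deg(Rn.from_matrix(R.T@T).as_rotvec())/6).round(3))
E
python3 st.py; python3 go.py 675 57 150  .988 -.154 0  -.154 -.988 0
```

```text
{'clock': 12.867, 'joints': [0.549, 0.78, -0.323, 0.923, -1.875, 0.379], 'position': [602.017, -9.993, 245.658], 'contact_force': [-0.068, -0.045, -1.605], 'gripper_width': 42.452, 'grasp_force': 0.0}
[[0.988, 0.012, -0.156], [-0.156, 0.006, -0.988], [-0.011, 1.0, 0.008]]
shift units, tool now [ 2.508 -3.774 -3.132] tool then [ 2.472 -3.826 -3.097]
rot units [0.076 0.018 0.106]
```

>>> apply_moves --delta_rot '[[0.076,0.018,0.106],[0,0,0],[0,0,0],[0,0,0],[0,0,0],[0,0,0],[0,0,0]]' --xyz '[[0.5,-0.77,-0.62],[0.5,-0.77,-0.62],[0.5,-0.77,-0.62],[0.5,-0.77,-0.62],[0.5,-0.77,-0.62],[0,0,0],[0,0,0]]' --hand '[0,0,0,0,0,0,0]'

```text
clock: 13.45
position: [677.7, 58.5, 153.9]
ee_rot: [0.708, -0.058, -0.051, 0.702]
contact_force: [-0.1, -1.0, -0.1]
gripper_width: 42.7
grasp_force: 0.0
```

```bash
python3 go.py 675 57 0 .988 -.154 0  -.154 -.988 0; python3 - <<'E'
from h import *
a=eyes.get_image("side");b=eyes.get_image("scene")
cv2.imwrite("pics/s3.png",np.hstack([a["frame"][60:360,180:480],b["frame"][60:360,180:480]])[:,:,::-1])
E
```

```text
shift units, tool now [-0.149 -6.154  0.132] tool then [-0.096 -6.156  0.077]
rot units [-0.086 -0.007 -0.083]
```

View pics/s3.png

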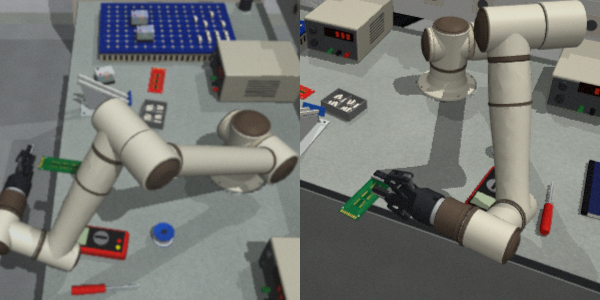

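The side and scene cameras show the tool level beyond the edge at left, with the forearm and wrist housing close to the edge and the multimeter. I'll work out the wrist centre before lowering.

```bash
python3 - <<'E'
from h import *
A=[];B=[];D=[json.loads(l) for l in open("log.txt")]
for j,p,q in D:
    j=np.array(j);R=Rn.from_quat(q).as_matrix();Z=Rn.from_euler("z",-j[0]).as_matrix()
    t=Z@R[:,2];f=j[1]-j[2]; p=Z@np.array(p)
    # unknown T,r0,L1,L2,o,d,h
    A+=[[t[0],1,np.sin(j[1]),np.cos(f),-np.sin(f),0,0],[t[1],0,0,0,0,1,0],[t[2],0,np.cos(j[1]),-np.sin(f),-np.cos(f),0,1]];B+=list(p)
A=np.array(A);B=np.array(B)
x,r,k,sv=np.linalg.lstsq(A,B,rcond=None); print("T r0 L1 L2 o d h",x.round(1),"resid",np.abs(A@x-B).reshape(-1,3).max(0).round(1),sv.round(2))
A2=A[:,[0,2,3,5,6]];x2=np.linalg.lstsq(A2,B,rcond=None)[0];print("no offs",x2.round(1),np.abs(A2@x2-B).max())
j,p,q=D[-1];R=Rn.from_quat(q).as_matrix();w=np.array(p)-x2[0]*R[:,2];f=j[1]-j[2]
fd=Rn.from_euler("z",j[0]).as_matrix()@[np.cos(f),0,-np.sin(f)];print("wrist",w.round(0),"forearm dir",fd.round(2),"elbow",(w-x2[2]*fd).round(0))
E
```

```text
T r0 L1 L2 o d h [ 264.6   85.7  591.6  329.3    6.5 -148.4   83.9] resid [47.9 26.8 59.3] [5.99 4.41 3.27 1.63 0.8  0.71 0.37]
no offs [ 293.1  679.2  390.6 -140.7   63.6] 72.1047037802623
wrist [723. 348. 157.] forearm dir [ 0.42  0.27 -0.87] elbow [559. 242. 495.]
```

```bash
cat > fit.py <<'E'
from h import *
from scipy.optimize import least_squares
D=[json.loads(l) for l in open("log.txt")]
def rz(a):return Rn.from_euler("z",a).as_matrix()
def ry(a):return Rn.from_euler("y",a).as_matrix()
def rx(a):return Rn.from_euler("x",a).as_matrix()
if __name__=="__main__":
  for s in (1,-1):
    def tz(c):
        return [rz(j[0])@ry(j[1]-j[2]+c)@rx(s*j[3])@ry(-j[4]-c)@[1,0,0]-Rn.from_quat(q).as_matrix()[:,2] for j,p,q in D]
    for c0 in (-1.5,0,1.5):
        r=least_squares(lambda c:np.ravel(tz(c[0])),[c0]); print(s,r.x,r.cost)
E
python3 fit.py; tail -1 log.txt
```

```text
1 [-3.14159266] 2.0475670165812254e-18
1 [-3.14159265] 6.017828976849552e-26
1 [3.14159265] 3.8905074781934707e-19
-1 [-4.26120131e-10] 5.992893998442747e-20
-1 [0.] 3.68515891749729e-31
-1 [-8.46719161e-13] 2.3661117782007383e-25
[[0.5763710858589548, 1.01312339177633, -0.03599391639425568, 0.9070147473754957, -1.9013858733086895, 0.39469483361931906], [677.6585542582123, 58.52426996387308, 153.91177893133823], [0.7079297130053926, -0.057652137621061195, -0.051033468677850885, 0.7020735983830553]]
```

```bash
cat >> fit.py <<'E'
def frames(j):
    R1=rz(j[0]);R2=R1@ry(j[1]);R3=R2@ry(-j[2]);R4=R3@rx(-j[3]);R5=R4@ry(-j[4]); return R1,R2,R3,R4,R5
def rows(j):
    R1,R2,R3,R4,R5=frames(j)
    # h, L1x,L1z,d, L2,o, e5(y after 4), T
    return np.c_[R1[:,2],R2[:,0],R2[:,2],R1[:,1],R3[:,0],R3[:,2],R4[:,1],R5[:,0]]
E
python3 - <<'E'
from fit import *
A=np.vstack([rows(j) for j,p,q in D]);B=np.hstack([p for j,p,q in D])
for cols in ([0,1,2,3,4,5,6,7],[0,2,3,4,6,7],[0,2,3,4,5,6,7]):
    x,_,_,sv=np.linalg.lstsq(A[:,cols],B,rcond=None);print(cols,x.round(1),np.abs(A[:,cols]@x-B).max().round(2),sv[-1].round(3))
j,p,q=D[-1];R1,R2,R3,R4,R5=frames(j)
E
```

```text
[0, 1, 2, 3, 4, 5, 6, 7] [ 160.6    0.   564.9   -0.   421.8   -0.  -159.8  297.7] 0.0 0.373
[0, 2, 3, 4, 6, 7] [ 160.6  564.9    0.   421.8 -159.8  297.7] 0.0 0.539
[0, 2, 3, 4, 5, 6, 7] [ 160.6  564.9   -0.   421.8    0.  -159.8  297.7] 0.0 0.389
```

```bash
cat >> fit.py <<'E'
X=np.array([160.6,564.9,0,421.8,-159.8,297.7])
def fk(j):
    R1,R2,R3,R4,R5=frames(j)
    S=np.array([0,0,X[0]]);E=S+X[1]*R2[:,2];W1=E+X[3]*R3[:,0];W2=W1+X[4]*R4[:,1];return E,W1,W2,W2+X[5]*R5[:,0],R5
R56=frames(D[-1][0])[4].T@Rn.from_quat(D[-1][2]).as_matrix()
def base(j): return frames(j)[4].T  
C=rx(D[-1][0][5]).T@R56; C2=rx(-D[-1][0][5]).T@R56
def chk(C,s): return max(np.abs(frames(j)[4]@rx(s*j[5])@C-Rn.from_quat(q).as_matrix()).max() for j,p,q in D)
sg,CC=(1,C) if chk(C,1)<chk(C2,-1) else (-1,C2)
lo=np.array([-3.14,-1.21,-1.07,-3.16,-2.99,-3.1]);hi=np.array([3.14,2.06,1.41,2.05,-.16,3.1])
def ik(p,R,j0):
    def f(j):
        E,W1,W2,P,R5=fk(j); return np.r_[(P-p)/100,(Rn.from_matrix(R.T@(R5@rx(sg*j[5])@CC)).as_rotvec())]
    r=least_squares(f,np.clip(j0,lo+.01,hi-.01),bounds=(lo,hi)); return r.x,r.cost
def ori(x,z):
    z=np.array(z,float);z/=np.linalg.norm(z);x=np.array(x,float);x-=z*(x@z);x/=np.linalg.norm(x);return np.c_[x,np.cross(z,x),z]
E
python3 - <<'E'
from fit import *
print(sg,chk(CC,sg))
rng=np.random.default_rng(0)
c=np.array([602,-7,1.]);bx=np.array([.988,-.156,0]);by=np.array([.156,.988,0])
def show(n,p,R,tries=25):
    seen=[]
    for k in range(tries):
        j,cost=ik(p,R,D[-1][0] if k==0 else rng.uniform(lo,hi))
        if cost>1e-6 or any(np.abs(j-o).max()<.05 for o in seen): continue
        seen.append(j);E,W1,W2,P,_=fk(j)
        print(n,j.round(2),"E",E.round(),"W1",W1.round(),"W2",W2.round())
for a in (0,20,45,70):
    zt=-by*np.cos(np.deg2rad(a))-bx*np.sin(np.deg2rad(a))
    g=c+62*bx+ (18*by if a<60 else 0); p=g+19*zt
    for up in (1,-1): show(f"yaw{a} y{'+' if up>0 else '-'}",p,ori(np.cross([0,0,up],zt),zt),15)
# from -y side
zt=by; g=c+62*bx-18*by;p=g+19*zt
for up in (1,-1): show(f"minus-y side {up}",p,ori(np.cross([0,0,up],zt),zt),15)
E
```

```text
-1 3.885780586188048e-16
yaw0 y+ [ 0.5   1.18 -0.13  0.93 -1.73  0.21] E [459. 249. 375.] W1 [555. 301. -32.] W2 [710. 276.   1.]
yaw0 y- [ 0.5   1.18 -0.13  0.93 -1.73 -2.93] E [459. 249. 375.] W1 [555. 301. -32.] W2 [710. 276.   1.]
yaw20 y+ [ 0.45  1.28  0.2   0.68 -1.97  0.3 ] E [488. 233. 325.] W1 [668. 319. -47.] W2 [801. 245.   1.]
yaw20 y- [ 0.45  1.28  0.2   0.68 -1.97 -2.84] E [488. 233. 325.] W1 [668. 319. -47.] W2 [801. 245.   1.]
yaw45 y+ [ 0.35  1.39  0.6   0.39 -2.31  0.27] E [523. 189. 260.] W1 [801. 290. -41.] W2 [891. 165.   1.]
yaw45 y- [ 0.35  1.39  0.6   0.39 -2.31 -2.88] E [523. 189. 260.] W1 [801. 290. -41.] W2 [891. 165.   1.]
yaw70 y+ [ 0.21  1.47  0.94 -0.04 -2.61 -0.03] E [550. 117. 218.] W1 [906. 193.   6.] W2 [937.  37.   1.]
minus-y side 1 [-0.42  1.11  0.32 -1.38 -1.76 -0.76] E [ 462. -207.  412.] W1 [ 732. -328.  111.] W2 [ 617. -310.    1.]
minus-y side -1 [-0.42  1.11  0.32 -1.38 -1.76  2.38] E [ 462. -207.  412.] W1 [ 732. -328.  111.] W2 [ 617. -310.    1.]
```

```bash
cat > plan.py <<'E'
from fit import *
c=np.array([602,-7,1.]);bx=np.array([.988,-.156,0]);by=np.array([.156,.988,0])
ya=np.deg2rad(1.8);O=np.array([369,-309,45.]);xr=np.array([np.cos(ya)*.866,np.sin(ya)*.866,.5]);yr=np.array([-np.sin(ya),np.cos(ya),0]);zr=np.cross(xr,yr)
boxes={"bench":([-100,618],[-1500,1500],[-30,0]),"mm":([380,570],[250,360],[0,48]),"stand":([365,565],[-360,-255],[0,155]),"module":([425,512],[-495,-430],[0,58]),"screw":([355,540],[435,466],[0,30])}
def clear(j):
    E,W1,W2,P,R5=fk(j); G=P-73*R5[:,0]; best=(1e9,)
    for nm,a,b,r in (("fore",E,W1,55),("off",W1,W2,55),("tool",W2,G,45)):
        for t in np.linspace(0,1,15):
            q=a+(b-a)*t
            for k,(X_,Y_,Z_) in boxes.items():
                d=np.linalg.norm([max(l-v,0,v-h) for v,(l,h) in zip(q,(X_,Y_,Z_))])-r
                if d<best[0]: best=(round(d),nm,k)
    return best
def grasp(side,a,gb,gy,up,ctr,ex,ey):
    n=np.cross(ex,ey)*up; a=np.deg2rad(a); zt=-side*ey*np.cos(a)-ex*np.sin(a)
    p=ctr+gb*ex+gy*side*ey+19*zt; return p,ori(np.cross(n,zt),zt)
E
python3 - <<'E'
from plan import *
rng=np.random.default_rng(0)
for side in (1,-1):
  for a in (20,35,50,65):
    for up in (1,-1):
      for nm,(ctr,ex,ey) in {"pick":(c,bx,by),"rail":(O+172*xr+2*zr,xr,yr)}.items():
        p,R=grasp(side,a,65,10,up,ctr,ex,ey);seen=[]
        for k in range(14):
            j,cost=ik(p,R,D[-1][0] if k==0 else rng.uniform(lo,hi))
            if cost>1e-6 or any(np.abs(j-o).max()<.05 for o in seen): continue
            seen.append(j);print(side,a,up,nm,j.round(2),clear(j),"W1",fk(j)[1].round(),"W2",fk(j)[2].round())
E
```

```text
1 20 1 pick [ 0.43  1.27  0.19  0.69 -1.96  0.3 ] (-28, 'fore', 'bench') W1 [669. 310. -47.] W2 [803. 237.   1.]
1 20 1 rail [ 0.04  0.75 -0.54  1.22 -1.49 -0.23] (-12, 'tool', 'stand') W1 [501.  20. 171.] W2 [647. -28. 213.]
1 20 -1 pick [ 0.43  1.27  0.19  0.69 -1.96 -2.84] (-28, 'fore', 'bench') W1 [669. 310. -47.] W2 [803. 237.   1.]
1 20 -1 rail [ 0.04  0.75 -0.54  1.22 -1.49  2.91] (-12, 'tool', 'stand') W1 [501.  20. 171.] W2 [647. -28. 213.]
1 35 1 pick [ 0.38  1.35  0.43  0.52 -2.16  0.31] (26, 'fore', 'bench') W1 [752. 299. -48.] W2 [861. 193.   1.]
1 35 1 rail [ 0.05  0.78 -0.33  0.95 -1.54 -0.05] (-2, 'tool', 'stand') W1 [584.  28. 187.] W2 [704. -60. 245.]
1 35 -1 pick [ 0.38  1.35  0.43  0.52 -2.16 -2.83] (26, 'fore', 'bench') W1 [752. 299. -48.] W2 [861. 193.   1.]
1 35 -1 rail [ 0.05  0.78 -0.33  0.95 -1.54  3.09] (-2, 'tool', 'stand') W1 [584.  28. 187.] W2 [704. -60. 245.]
1 50 1 pick [ 0.32  1.42  0.68  0.33 -2.37  0.24] (51, 'tool', 'bench') W1 [827. 269. -37.] W2 [907. 136.   1.]
1 50 1 rail [ 0.02  0.82 -0.11  0.71 -1.66  0.08] (8, 'tool', 'stand') W1 [666.  12.
[... 1805 characters left out ...]
.41  1.07  0.87 -0.5  -2.47 -0.17] (10, 'tool', 'stand') W1 [ 834. -363.  346.] W2 [ 764. -486.  272.]
-1 50 -1 pick [-0.19  1.32  0.91 -1.1  -2.38  2.19] (37, 'tool', 'bench') W1 [ 917. -177.  131.] W2 [ 848. -237.    1.]
-1 50 -1 rail [-0.41  1.07  0.87 -0.5  -2.47  2.97] (10, 'tool', 'stand') W1 [ 834. -363.  346.] W2 [ 764. -486.  272.]
-1 65 1 pick [-0.11  1.38  1.06 -1.02 -2.56 -0.94] (46, 'tool', 'bench') W1 [ 949. -104.  130.] W2 [ 896. -183.    1.]
-1 65 1 rail [-0.31  1.06  0.77 -0.19 -2.37  0.03] (17, 'tool', 'stand') W1 [ 852. -277.  321.] W2 [ 796. -423.  292.]
-1 65 -1 pick [-0.11  1.38  1.06 -1.02 -2.56  2.2 ] (46, 'tool', 'bench') W1 [ 949. -104.  130.] W2 [ 896. -183.    1.]
```

```bash
cat >> plan.py <<'E'
def step(p,R):
    s=log();p0=np.array(s["position"]);R0=Rn.from_quat(s["ee_rot"]).as_matrix()
    print("shift in tool now",(R0.T@(p-p0)/25).round(3),"in tool then",(R.T@(p-p0)/25).round(3),"rot",(np.rad2deg(Rn.from_matrix(R0.T@R).as_rotvec())/6).round(3))
    j0=np.array(s["joints"]);rv=Rn.from_matrix(R0.T@R).as_rotvec();m=[]
    j=j0
    for t in np.linspace(0,1,9)[1:]:
        j,cost=ik(p0+t*(p-p0),R0@Rn.from_rotvec(t*rv).as_matrix(),j); m.append(clear(j)+(cost>1e-5,))
    print("end joints",j.round(2),"clear",min(m), "ikfail",any(x[3] for x in m))
E
python3 - <<'E'
from plan import *
p,R=grasp(1,50,65,10,1,c,bx,by); print(p.round(1),R.round(3).tolist())
h=p-80*R[:,2]+[0,0,120]; print("pre",h.round(1)); step(h,R)
E
```

```text
[651.5 -17.1   1. ] [[0.515, -0.0, -0.857], [-0.857, 0.0, -0.515], [0.0, 1.0, -0.0]]
pre [720.   24.2 121. ]
shift in tool now [ 1.876 -1.426  1.095] in tool then [ 2.043 -1.416 -0.76 ] rot [-0.133 -8.359 -0.06 ]
end joints [ 0.32  1.48  1.07  0.52 -2.68  0.47] clear (12, 'fore', 'mm', np.False_) ikfail False
```

>>> apply_moves --delta_rot '[[-0.015,-0.929,-0.007],[-0.015,-0.929,-0.007],[-0.015,-0.929,-0.007],[-0.015,-0.929,-0.007],[-0.015,-0.929,-0.007],[-0.015,-0.929,-0.007],[-0.015,-0.929,-0.007],[-0.015,-0.929,-0.007],[-0.015,-0.929,-0.007],[0,0,0],[0,0,0],[0,0,0],[0,0,0],[0,0,0]]' --xyz '[[0,0,0],[0,0,0],[0,0,0],[0,0,0],[0,0,0],[0,0,0],[0,0,0],[0,0,0],[0,0,0],[0.68,-0.47,-0.25],[0.68,-0.47,-0.25],[0.68,-0.47,-0.25],[0,0,0],[0,0,0]]' --hand '[0,0,0,0,0,0,0,0,0,0,0,0,0,0]'

```text
clock: 14.72
position: [719.7, 22.6, 117.9]
ee_rot: [0.614, -0.347, -0.35, 0.617]
contact_force: [-0.2, -0.4, 0.6]
gripper_width: 43.0
grasp_force: 0.0
```

```bash
python3 - <<'E'
from plan import *
print(arm.read_state()["position"])
p,R=grasp(1,50,65,10,1,c,bx,by)
step(p-80*R[:,2],R)
for n in ["scene","side"]:
    q=eyes.get_image(n); board(cloud(q),q["frame"],(603,-8),R=150)
E
```

```text
[719.70187703  22.64967905 117.86010183]
shift in tool now [-0.04  -4.674 -0.068] in tool then [-0.045 -4.674 -0.043] rot [0.05  0.02  0.012]
end joints [ 0.32  1.71  1.33  0.55 -2.7   0.51] clear (-15, 'fore', 'bench', np.False_) ikfail False
board 663 ((603.2177734375, -6.4349822998046875), (62.79597473144531, 161.72943115234375), 80.77389526367188) [ 5.86e+02 -1.00e-01  1.00e+00] x [523.9 668.6]
board 61 ((653.2855224609375, -26.85858726501465), (37.59246826171875, 47.31515884399414), 2.7600510120391846) [658.6 -28.4   4.2] x [634.9 672. ]
```

```bash
python3 - <<'E'
from plan import *
for a in (30,40,50,60):
  p,R=grasp(1,a,65,10,1,c,bx,by)
  for nm,d in {"grasp":0*by,"back50":-50*R[:,2],"by50":50*by,"by40+bx20":40*by+20*bx}.items():
    j,cost=ik(p+d,R,[.32,1.45,.8,.4,-2.4,.3]);E,W1,*_=fk(j);print(a,nm,j.round(2),cost<1e-6,clear(j),(E+(W1-E)*(618-E[0])/(W1-E)[0]).round())
E
```

```text
30 grasp [ 0.4   1.32  0.35  0.58 -2.09  0.31] True (10, 'fore', 'bench') [618. 260. 120.]
30 back50 [ 0.42  1.39  0.54  0.59 -2.2   0.37] True (21, 'fore', 'bench') [618. 278. 121.]
30 by50 [ 0.45  1.36  0.46  0.54 -2.17  0.33] True (10, 'fore', 'bench') [618. 298. 111.]
30 by40+bx20 [ 0.42  1.38  0.51  0.58 -2.18  0.36] True (19, 'fore', 'bench') [618. 279. 121.]
40 grasp [ 0.36  1.37  0.52  0.46 -2.23  0.3 ] True (41, 'fore', 'bench') [618. 231. 151.]
40 back50 [ 0.37  1.46  0.74  0.49 -2.36  0.36] True (40, 'fore', 'mm') [618. 243. 132.]
40 by50 [ 0.41  1.41  0.62  0.42 -2.31  0.29] True (38, 'fore', 'bench') [618. 268. 137.]
40 by40+bx20 [ 0.38  1.44  0.69  0.47 -2.33  0.34] True (41, 'fore', 'mm') [618. 250. 136.]
50 grasp [ 0.32  1.42  0.68  0.33 -2.37  0.24] True (51, 'tool', 'bench') [618. 201. 164.]
50 back50 [ 0.32  1.54  0.97  0.39 -2.53  0.32] True (43, 'fore', 'mm') [618. 207. 123.]
50 by50 [ 0.37  1.45  0.79  0.28 -2.46  0.22] True (52, 'fore', 'mm') [618. 237. 147.]
50 by40+bx20 [ 0.34  1.49  0.87  0.33 -2.49  0.27] True (49, 'fore', 'mm') [618. 221. 138.]
60 grasp [ 0.27  1.46  0.83  0.17 -2.51  0.13] True (55, 'tool', 'bench') [618. 171. 168.]
60 back50 [ 0.27  1.63  1.24  0.25 -2.74  0.23] True (31, 'fore', 'bench') [618. 172.  94.]
60 by50 [ 0.32  1.49  0.96  0.09 -2.6   0.08] True (63, 'tool', 'bench') [618. 205. 152.]
60 by40+bx20 [ 0.3   1.54  1.07  0.15 -2.66  0.13] True (59, 'fore', 'mm') [618. 191. 132.]
```

```bash
python3 - <<'E'
from plan import *
p,R=grasp(1,50,65,10,1,c,bx,by); step(p+50*by+20*bx,R)
E
```

```text
shift in tool now [-0.999 -4.871  1.321] in tool then [-0.989 -4.874  1.318] rot [-0.008 -0.01  -0.017]
end joints [ 0.35  1.5   0.9   0.32 -2.51  0.27] clear (44, 'fore', 'mm', np.False_) ikfail False
```

>>> apply_moves --delta_rot '[[0,0,0],[0,0,0],[0,0,0],[0,0,0],[0,0,0],[0,0,0],[0,0,0]]' --xyz '[[-0.165,-0.81,0.22],[-0.165,-0.81,0.22],[-0.165,-0.81,0.22],[-0.165,-0.81,0.22],[-0.165,-0.81,0.22],[-0.165,-0.81,0.22],[0,0,0]]' --hand '[0,0,0,0,0,0,0]'

```text
clock: 15.4
position: [677.7, 30.6, -1.1]
ee_rot: [0.615, -0.346, -0.348, 0.617]
contact_force: [0.7, -0.6, -1.9]
gripper_width: 42.1
grasp_force: 0.0
```

```bash
python3 - <<'E'
from plan import *
print(arm.read_state()["position"])
p,R=grasp(1,50,65,10,1,c,bx,by); step(p,R)
a=eyes.get_image("wrist"); w=cloud(a); board(w,a["frame"],(603,-8),R=150); b=eyes.get_image("scene"); board(cloud(b),b["frame"],(603,-8),R=150)
cv2.imwrite("pics/s4.png",np.hstack([cv2.resize(a["frame"],(400,300)),cv2.resize(b["frame"][150:300,200:400],(400,300))])[:,:,::-1])
E
```

```text
[677.66531234  30.57371921  -1.09208616]
shift in tool now [1.088 0.08  1.882] in tool then [1.093 0.084 1.879] rot [ 0.029 -0.026  0.014]
end joints [ 0.32  1.42  0.68  0.33 -2.37  0.24] clear (47, 'fore', 'mm', np.False_) ikfail False
board 617 ((606.2268676757812, -7.257694244384766), (60.99177932739258, 155.39208984375), 81.23197174072266) [680.3  -5.7   2.9] x [550.6 686.6]
board 883 ((603.089599609375, -8.889999389648438), (67.6789321899414, 164.9152374267578), 80.9361572265625) [605.2  -5.1   0.7] x [524.6 679.1]
```

View pics/s4.png

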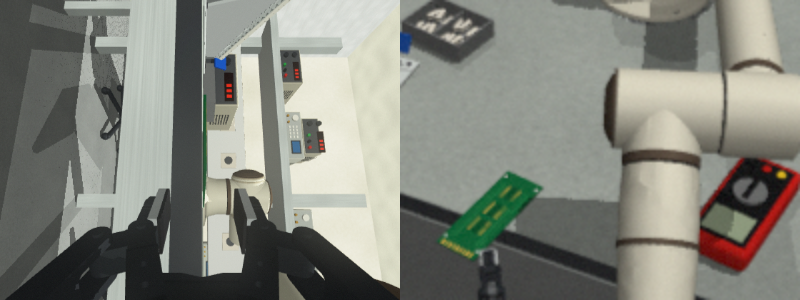

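The wrist view shows the board edge-on at column 205, between the two fingers. The scene camera shows the hand at the board's front-left corner. Moving in and closing.

>>> apply_moves --delta_rot '[[0.03,-0.02,0.01],[0,0,0],[0,0,0],[0,0,0],[0,0,0],[0,0,0]]' --xyz '[[0.27,0.02,0.47],[0.27,0.02,0.47],[0.27,0.02,0.47],[0.27,0.02,0.47],[0,0,0],[0,0,0]]' --hand '[0,0,0,0,0,0]'

```text
clock: 16.0
position: [653.7, -18.8, 4.2]
ee_rot: [0.616, -0.351, -0.346, 0.614]
contact_force: [0.6, 0.6, 0.3]
gripper_width: 42.9
grasp_force: 0.0
```

>>> apply_moves --delta_rot '[[0,0,0],[0,0,0],[0,0,0],[0,0,0],[0,0,0],[0,0,0],[0,0,0],[0,0,0]]' --xyz '[[0,0,0],[0,0,0],[0,0,0],[0,0,0],[0,0,0],[0,0,0],[0,0,0],[0,0,0]]' --hand '[1,1,1,1,1,1,1,1]'

```text
clock: 16.67
position: [652.6, -18.6, 1.1]
ee_rot: [0.615, -0.349, -0.348, 0.615]
contact_force: [0.1, 0.9, 1.0]
gripper_width: 1.1
grasp_force: 57.5
```

```bash
python3 - <<'E'
from plan import *
print(arm.read_state()["position"])
for n in ("scene","side"):
    b=eyes.get_image(n); board(cloud(b),b["frame"],(603,-8),R=150)
E
```

```text
[652.59933439 -18.56933632   1.13890584]
board 792 ((600.6041259765625, -9.89029312133789), (68.08890533447266, 162.71774291992188), 81.77877044677734) [596.2  -6.3   0.6] x [524.  671.2]
board 16 ((661.6382446289062, -39.972774505615234), (12.844221115112305, 20.482959747314453), 81.1225357055664) [659.3 -41.7   4.7] x [650.6 671. ]
```

```bash
cat >> plan.py <<'E'
G0=np.array([652.6,-18.57,1.14]);RG=Rn.from_quat([.615,-.349,-.348,.615]).as_matrix()
Rb=RG.T@np.c_[bx,by,np.cross(bx,by)]; tb=RG.T@(np.array([602,-8,1.])-G0)
def place(xx,zz,yy=0):
    Rw=np.c_[xr,yr,zr]; Rt=Rw@Rb.T; return O+xx*xr+yy*yr+zz*zr-Rt@tb,Rt
E
python3 - <<'E'
from plan import *
print(tb.round(1))
step(G0+[0,0,225],RG)
p,R=place(172,45);print(p.round(1),R.round(3).tolist())
j,c_=ik(p,R,[.02,.82,-.11,.71,-1.66,.08]);print(j.round(2),c_,clear(j))
p,R=place(172,1);j,c_=ik(p,R,[.02,.82,-.11,.71,-1.66,.08]);print(p.round(1),j.round(2),c_,clear(j))
E
```

```text
[-35.1  -0.1  38. ]
shift in tool now [ 0.016  9.    -0.014] in tool then [ 8.e-03  9.e+00 -9.e-03] rot [-0.005 -0.006 -0.008]
end joints [ 0.31  1.14  0.58  0.42 -2.54  0.35] clear (57, 'tool', 'bench', np.False_) ikfail False
[ 540.1 -306.2  195.9] [[0.579, -0.501, -0.644], [-0.75, -0.015, -0.662], [0.322, 0.866, -0.384]]
[ 0.02  0.75 -0.15  0.71 -1.68  0.1 ] 1.174462757283048e-26 (27, 'tool', 'stand')
[ 562.1 -305.5  157.8] [ 0.02  0.82 -0.1   0.71 -1.66  0.09] 2.0997213702865992e-24 (9, 'tool', 'stand')
```

>>> apply_moves --delta_rot '[[0,0,0],[0,0,0],[0,0,0],[0,0,0],[0,0,0],[0,0,0],[0,0,0],[0,0,0],[0,0,0],[0,0,0],[0,0,0],[0,0,0],[0,0,0],[0,0,0]]' --xyz '[[0,0.3,0],[0,0.6,0],[0,0.75,0],[0,0.75,0],[0,0.75,0],[0,0.75,0],[0,0.75,0],[0,0.75,0],[0,0.75,0],[0,0.75,0],[0,0.75,0],[0,0.75,0],[0,0.6,0],[0,0,0]]' --hand '[1,1,1,1,1,1,1,1,1,1,1,1,1,1]'

```text
clock: 17.93
position: [652.4, -18.5, 230.3]
ee_rot: [0.617, -0.351, -0.345, 0.614]
contact_force: [1.5, 0.7, 1.0]
gripper_width: 1.1
grasp_force: 57.5
```

```bash
python3 - <<'E'
from plan import *
p,R=place(172,60);step(p,R)
for n in ("scene","side"):
    b=eyes.get_image(n); q=board(cloud(b),b["frame"],(603,-8),R=150,zlo=150,zhi=320); cc=q.mean(0); print(np.linalg.svd(q-cc,full_matrices=False)[2].round(3).tolist())
E
```

```text
shift in tool now [ 7.404 -0.821 10.041] in tool then [ 5.585  1.834 11.038] rot [4.067 1.743 2.795]
end joints [ 0.02  0.72 -0.16  0.72 -1.69  0.11] clear (38, 'tool', 'stand', np.False_) ikfail False
board 839 ((620.4952392578125, -7.472232818603516), (205.58059692382812, 85.9311752319336), 1.2685158252716064) [597.3  -4.  229.4] x [524.6 676.7]
[[0.988, -0.15, 0.021], [-0.15, -0.988, -0.031], [0.025, 0.027, -0.999]]
board 198 ((631.52734375, -10.628093719482422), (64.55384826660156, 69.3175048828125), 86.59605407714844) [636.7 -17.1 231.2] x [597.5 664.9]
[[-0.654, -0.757, -0.015], [0.757, -0.654, -0.005], [0.006, 0.015, -1.0]]
```

>>> apply_moves --delta_rot '[[0.678,0.29,0.466],[0.678,0.29,0.466],[0.678,0.29,0.466],[0.678,0.29,0.466],[0.678,0.29,0.466],[0.678,0.29,0.466],[0,0,0]]' --xyz '[[0,0,0],[0,0,0],[0,0,0],[0,0,0],[0,0,0],[0,0,0],[0,0,0]]' --hand '[1,1,1,1,1,1,1]'

```text
clock: 18.62
position: [651.6, -17.4, 228.0]
ee_rot: [0.704, -0.443, -0.115, 0.544]
contact_force: [0.6, 1.3, 2.0]
gripper_width: 1.3
grasp_force: 57.5
```

>>> apply_moves --delta_rot '[[0,0,0],[0,0,0],[0,0,0],[0,0,0],[0,0,0],[0,0,0],[0,0,0],[0,0,0],[0,0,0],[0,0,0],[0,0,0],[0,0,0],[0,0,0],[0,0,0],[0,0,0],[0,0,0]]' --xyz '[[0.4,0.131,0.79],[0.4,0.131,0.79],[0.4,0.131,0.79],[0.4,0.131,0.79],[0.4,0.131,0.79],[0.4,0.131,0.79],[0.4,0.131,0.79],[0.4,0.131,0.79],[0.4,0.131,0.79],[0.4,0.131,0.79],[0.4,0.131,0.79],[0.4,0.131,0.79],[0.4,0.131,0.79],[0.4,0.131,0.79],[0,0,0],[0,0,0]]' --hand '[1,1,1,1,1,1,1,1,1,1,1,1,1,1,1,1]'

```text
clock: 19.95
position: [530.4, -308.3, 203.8]
ee_rot: [0.702, -0.443, -0.119, 0.545]
contact_force: [0.9, 0.8, -0.4]
gripper_width: 1.3
grasp_force: 57.5
```

```bash
python3 - <<'E'
from plan import *
print(arm.read_state()["position"])
p,R=place(172,60);step(p,R)
p,R=place(172,8);step(p,R)
im=[]
for n in ("scene","side"):
    b=eyes.get_image(n); w=cloud(b);f=b["frame"].astype(int)
    m=(f[...,1]>f[...,0]+25)&(f[...,1]>f[...,2]+15)&(np.abs(w[...,1]+305)<80)&(w[...,2]>60)&(w[...,0]>380)&(w[...,0]<680)
    q=w[m]; L=(q-O)@np.c_[xr,yr,zr]; print(n,len(q),"rails frame",np.percentile(L,[1,50,99],axis=0).round(1).tolist())
    r=cv2.minAreaRect(L[:,:2].astype(np.float32));print(r,"normal",np.linalg.svd(L-L.mean(0),full_matrices=False)[2][2].round(3))
    im.append(b["frame"])
cv2.imwrite("pics/s5.png",np.hstack([cv2.resize(im[0][100:250,110:310],(400,300)),cv2.resize(im[1][80:230,190:390],(400,300))])[:,:,::-1])
E
```

```text
[ 530.44755614 -308.3349525   203.83128122]
shift in tool now [ 0.056  0.133 -0.183] in tool then [ 0.057  0.131 -0.184] rot [0.092 0.035 0.057]
end joints [ 0.02  0.72 -0.16  0.72 -1.69  0.11] clear (33, 'tool', 'stand', np.False_) ikfail False
shift in tool now [ 0.066 -1.947 -0.202] in tool then [ 0.055 -1.95  -0.183] rot [0.092 0.035 0.057]
end joints [ 0.02  0.81 -0.11  0.71 -1.66  0.09] clear (10, 'tool', 'stand', np.False_) ikfail False
scene 63 rails frame [[90.3, -30.4, 55.7], [120.8, 2.7, 56.5], [239.9, 26.5, 57.6]]
((163.49392700195312, -1.076009750366211), (57.3936767578125, 154.23199462890625), 89.35704040527344) normal [-0.005  0.001 -1.   ]
side 101 rails frame [[91.7, -26.3, 55.3], [111.4, 10.6, 60.6], [142.3, 32.9, 65.7]]
((116.50535583496094, 2.1434173583984375), (65.08137512207031, 56.70268630981445), 86.42881774902344) normal [-0.007  0.024 -1.   ]
```

View pics/s5.png

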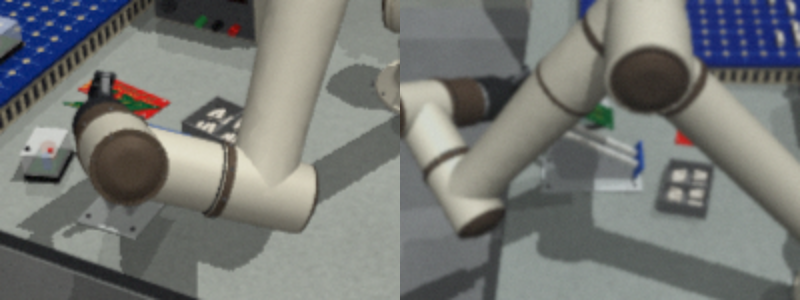

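Both cameras put the board parallel over the rails, about 57 mm above them and centred (scene row ~100, side (600,115)). Lowering.

>>> apply_moves --delta_rot '[[0.092,0.035,0.057],[0,0,0],[0,0,0],[0,0,0],[0,0,0],[0,0,0],[0,0,0]]' --xyz '[[0.015,-0.48,-0.045],[0.015,-0.48,-0.045],[0.015,-0.48,-0.045],[0.015,-0.48,-0.045],[0,0,0],[0,0,0],[0,0,0]]' --hand '[1,1,1,1,1,1,1]'

```text
clock: 20.63
position: [559.8, -304.3, 165.8]
ee_rot: [0.704, -0.444, -0.112, 0.542]
contact_force: [-0.3, -0.9, -0.0]
gripper_width: 1.2
grasp_force: 57.5
```

```bash
python3 - <<'E'
from plan import *
s=arm.read_state();print(s["position"],s["contact_force"])
R=Rn.from_quat(s["ee_rot"]).as_matrix();print("board in rails",((s["position"]+R@tb-O)@np.c_[xr,yr,zr]).round(1))
p,R=place(172,2);step(p,R)
for n in ("scene","side"):
    b=eyes.get_image(n); w=cloud(b);f=b["frame"].astype(int)
    m=(f[...,1]>f[...,0]+25)&(f[...,1]>f[...,2]+15)&(np.abs(w[...,1]+305)<80)&(w[...,2]>60)&(w[...,0]>380)&(w[...,0]<680)
    q=w[m]; L=(q-O)@np.c_[xr,yr,zr]; print(n,len(q),np.percentile(L,[1,50,99],axis=0).round(1).tolist(),cv2.minAreaRect(L[:,:2].astype(np.float32)))
    m=(f.min(-1)>150)&(np.abs(w[...,1]+305)<40)&(w[...,2]>48)&(w[...,0]>380)&(w[...,0]<560); L=(w[m]-O)@np.c_[xr,yr,zr]; L=L[(abs(L[:,2])<12)]; print(" white",len(L),np.median(L,0).round(1) if len(L) else 0)
E
```

```text
[ 559.7735248  -304.33837991  165.75855537] [-0.28078259 -0.86850169 -0.00351757]
board in rails [174.    1.    8.8]
shift in tool now [-0.015 -0.28   0.094] in tool then [-0.014 -0.281  0.093] rot [-0.038 -0.032 -0.018]
end joints [ 0.02  0.82 -0.1   0.71 -1.66  0.09] clear (9, 'tool', 'stand', np.False_) ikfail False
scene 90 [[94.2, -27.9, 6.1], [131.1, 4.1, 7.5], [257.0, 32.3, 9.3]] ((175.26644897460938, 2.7399425506591797), (61.887359619140625, 166.29283142089844), 89.55963897705078)
 white 12 [39.7 17.2 -1.2]
side 111 [[92.1, -24.5, 5.3], [120.5, 10.6, 11.7], [151.4, 34.4, 16.1]] ((116.863525390625, 10.379819869995117), (69.00226593017578, 51.78211212158203), 67.55937194824219)
 white 73 [48.8 -7.2  1.8]
```

>>> apply_moves --delta_rot '[[-0.03,-0.02,-0.02],[0,0,0],[0,0,0],[0,0,0]]' --xyz '[[0,-0.1,0],[0,-0.1,0],[0,0,0],[0,0,0]]' --hand '[1,1,1,1]'

```text
clock: 21.07
position: [562.1, -304.5, 161.7]
ee_rot: [0.704, -0.444, -0.114, 0.543]
contact_force: [-0.2, -0.2, -0.5]
gripper_width: 1.4
grasp_force: 57.6
```

>>> apply_moves --delta_rot '[[0,0,0],[0,0,0]]' --xyz '[[0,-0.06,0],[0,0,0]]' --hand '[1,1]'

```text
clock: 21.23
position: [563.0, -304.4, 160.2]
ee_rot: [0.704, -0.444, -0.114, 0.543]
contact_force: [-0.8, -0.3, -0.6]
gripper_width: 1.1
grasp_force: 57.6
```

>>> apply_moves --delta_rot '[[0,0,0],[0,0,0]]' --xyz '[[0,-0.05,0],[0,0,0]]' --hand '[1,1]'

```text
clock: 21.4
position: [563.5, -304.3, 159.4]
ee_rot: [0.703, -0.444, -0.114, 0.543]
contact_force: [0.2, -0.0, 0.0]
gripper_width: 1.2
grasp_force: 57.6
```

>>> apply_moves --delta_rot '[[0,0,0],[0,0,0]]' --xyz '[[0,-0.04,0],[0,0,0]]' --hand '[1,1]'

```text
clock: 21.57
position: [563.5, -304.4, 159.3]
ee_rot: [0.703, -0.444, -0.114, 0.544]
contact_force: [-1.1, -0.2, 2.9]
gripper_width: 1.2
grasp_force: 57.7
```

>>> apply_moves --delta_rot '[[0,0,0],[0,0,0]]' --xyz '[[0,-0.04,0],[0,0,0]]' --hand '[1,1]'

```text
clock: 21.73
position: [563.6, -304.3, 159.2]
ee_rot: [0.702, -0.444, -0.115, 0.544]
contact_force: [-3.5, 0.6, 5.5]
gripper_width: 1.5
grasp_force: 57.8
```

```bash
python3 - <<'E'
from plan import *
s=arm.read_state();R=Rn.from_quat(s["ee_rot"]).as_matrix();print("board in rails",((s["position"]+R@tb-O)@np.c_[xr,yr,zr]).round(1), s["contact_force"],s["wrist_torque"])
E
```

```text
board in rails [174.    1.1   1.5] [-3.54486856  0.61722501  5.50551682] [ 0.42911429  0.22785648 -0.82994747]
```

The board is resting on the rails with about 6 N. I'll ease off a little and let go.

>>> apply_moves --delta_rot '[[0,0,0],[0,0,0],[0,0,0],[0,0,0],[0,0,0],[0,0,0],[0,0,0],[0,0,0]]' --xyz '[[0,0.03,0],[0,0,0],[0,0,0],[0,0,0],[0,0,0],[0,0,0],[0,0,0],[0,0,0]]' --hand '[1,1,0,0,0,0,0,0]'

```text
clock: 22.4
position: [564.4, -304.3, 157.9]
ee_rot: [0.704, -0.444, -0.114, 0.543]
contact_force: [-0.5, 0.4, 0.2]
gripper_width: 42.8
grasp_force: 0.0
```

```bash
cat > chk.py <<'E'
from plan import *
s=arm.read_state();print(s["clock"],s["position"],s["contact_force"],s["gripper_width"])
im=[]
for n in ("scene","side"):
    b=eyes.get_image(n); w=cloud(b);f=b["frame"].astype(int)
    m=(f[...,1]>f[...,0]+25)&(f[...,1]>f[...,2]+15)&(np.abs(w[...,1]+305)<80)&(w[...,2]>30)&(w[...,0]>340)&(w[...,0]<680)
    q=w[m]; L=(q-O)@np.c_[xr,yr,zr]; print(n,len(q),np.percentile(L,[1,50,99],axis=0).round(1).tolist(),cv2.minAreaRect(L[:,:2].astype(np.float32)),"normal",np.linalg.svd(L-L.mean(0),full_matrices=False)[2][2].round(3))
    im.append(b["frame"])
cv2.imwrite("pics/s6.png",np.hstack([cv2.resize(im[0][110:260,110:310],(400,300)),cv2.resize(im[1][80:230,190:390],(400,300))])[:,:,::-1])
E
python3 chk.py
```

```text
22.4 [ 564.37449685 -304.27396313  157.89207087] [-0.53165935  0.40241996  0.21981188] 42.82383192471586
scene 171 [[7.8, -31.6, -0.6], [83.6, 1.6, 0.7], [157.3, 28.3, 1.9]] ((84.65798950195312, -1.527130126953125), (158.36439514160156, 60.84633255004883), 0.7077625393867493) normal [ 0.002 -0.001 -1.   ]
side 246 [[7.0, -26.4, -0.5], [63.3, 9.8, 4.8], [144.7, 30.0, 10.1]] ((78.44378662109375, 0.6096267700195312), (144.41940307617188, 64.16710662841797), 0.9595040082931519) normal [-0.002 -0.018  1.   ]
```

>>> apply_moves --delta_rot '[[0,0,0],[0,0,0],[0,0,0],[0,0,0],[0,0,0],[0,0,0],[0,0,0],[0,0,0],[0,0,0],[0,0,0]]' --xyz '[[0,0,-0.5],[0,0,-0.8],[0,0,-0.8],[0,0,-0.8],[0,0,-0.8],[0,0.5,-0.6],[0,0.5,-0.6],[0,0,0],[0,0,0],[0,0,0]]' --hand '[0,0,0,0,0,0,0,0,0,0]'

```text
clock: 23.33
position: [629.8, -223.8, 226.2]
ee_rot: [0.704, -0.444, -0.114, 0.543]
contact_force: [-0.7, -0.8, -0.2]
gripper_width: 42.6
grasp_force: 0.0
```

```bash
python3 chk.py
```

```text
23.3333 [ 629.79349419 -223.75697455  226.18233247] [-0.73795168 -0.77895695 -0.22837721] 42.58417792795352
scene 134 [[7.4, -31.2, -0.7], [65.7, 3.7, 0.6], [145.9, 29.5, 1.7]] ((80.74177551269531, -1.1753273010253906), (63.31199264526367, 151.71429443359375), 88.81455993652344) normal [ 0.003  0.005 -1.   ]
side 17 [[132.1, -5.8, -0.4], [138.7, 11.7, 3.9], [147.9, 30.0, 8.8]] ((139.7974853515625, 11.015135765075684), (37.9720344543457, 14.408781051635742), 79.61538696289062) normal [-0.307 -0.054  0.95 ]
```

View pics/s6.png

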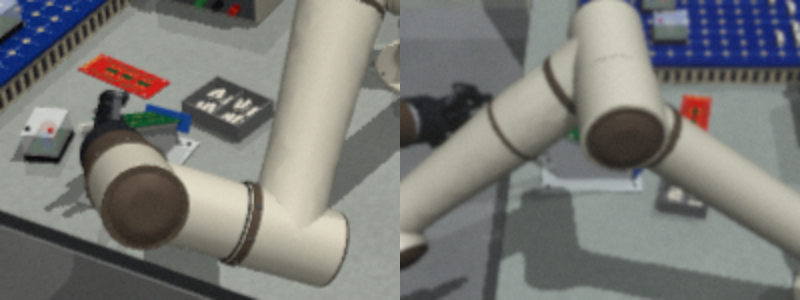

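The scene view shows the board lying on the rails against the blue stop (160,120), flat and parallel, with the hand clear of it. Handing in.

```bash
python3 -c "
from bench import arm
print(arm.job_done())"
```

```text
the job is handed in; nothing more can be done
None
```

The job is handed in at 23.3 s of the 54 s allowed: by the cameras, the green board lies flat and square on both rails against the blue stop with the robot clear, and no verdict was returned.

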